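Refill the empty lane of the return rack

ROBOT

A 6-joint arm with a two-finger parallel gripper is mounted at the origin on a cart in front of the work surface, level with it; the furniture and walls round the work are solid. World frame = base frame: x ahead of the robot, y to its left, z up, the work surface at z = 0. Lengths are in mm, angles in degrees, forces in N, time in s.
With the tool pointing down it reaches from about 300 to 850 mm from the base axis. Payload 4.2 kg.
Tool frame: the origin (TCP) lies at the very end of the fingers, on their centre line; the grasp point (between the pads) lies 19 mm behind it; z points along the fingers, y is the line along which they close (so a half turn about z gives the same grasp; the last joint's range is limited). The gripper opens to 91 mm and grips with 3 to 60 N. Pads are 32 mm wide; open, the fingers measure 118 mm over their backs; the gripper's body (76 mm by 178 mm) begins 60 mm behind the grasp point.
Start: joints at [-1.146, 18.312, 89.639, -0, 72.044, -1.146], TCP at [575.016, 0, 213.976] pointing down, gripper open.
Joint ranges: [-177.97, 177.97], [-48.28, 115.42], [12.27, 149.76], [-77.06, 257.06], [2.81, 150.46], [-146.56, 146.56]. Speed limits (degrees/s): [147.25, 147.25, 180, 180, 180, 180].

INTERFACE

Orientations are given as [roll, pitch, yaw] about the fixed x, y, z axes, in that order (R = Rz(yaw) Ry(pitch) Rx(roll)).
In Python, from workcell import env, grab_frame gives the robot as it stands. The module is installed in compiled form; this text tells all that it offers.
- The arm moves only by the tool move_arm, never from a script. Its argument "plan" is a list of rows, each an object of numbers: "tx", "ty", "tz": the shift along the tool's x, y, z in cm; "wx", "wy", "wz": the turn, a rotation vector about the tool's x, y, z in rad. In form: [{"tx": .., "ty": .., "tz": .., "wx": .., "wy": .., "wz": ..}, ...]. A call has 1 to 12 rows; each row shifts and turns the commanded pose from where the row before left it, along the tool's axes as they then stand; what a row does not reach is not made up. A row lasts 1/12 s, in which the tool goes at most 41.7 mm and 7.16 degrees, less where a joint would pass 70% of its speed; a pose out of reach is approached as far as the arm can. A call is refused whole if a number of a shift passes 4.17 or a number of a turn 0.125, either way. A call with a gripper value outside its range is refused whole. "gripper" is the finger opening in cm, from 0 to 9.12, set as the call begins (left out, the last holds). The fingers move at their own pace and stop on an object; "force" is the grip in N (left out, the last holds). Time passes only in rows, so rows that do not move let the fingers close. It gives the time, the measured TCP pose, the force, the opening and the grip force at its end, in the units of the state.
- env.state(): the state, without advancing time (a new reading comes with each control period).
- grab_frame(name): name is "scene" or "side" or "wrist"; returns a dict with "color" (400x640x3 uint8, red, green, blue), "vfov" (degrees; the focal length in pixels is half the picture's height over the tangent of half this angle, whatever the lens; pixels are square), "cx", "cy" (the principal point, pixels), "k1" (the pictures are not rectified: a ray, as slopes to the right and down, at radius r is drawn at 1 + k1 r^2 times it, then the intrinsics apply), "view" (4x4, takes a point from world to camera coordinates). Camera axes: x right, y up, looking along -z (the intrinsics and any distortion apply to the point x, -y, -z); pixel columns grow to the right and rows downward; lengths in mm; the calibration is good to about 2 mm. A picture is of the moment at which its call begins. There is no depth.
- env.job_done(): hands the job in; it is judged then, once.
The state is a dict: "time_s": time; "qpos": joint angles; "qvel": joint speeds; "effort": joint torques, N m; "ee_pos": TCP position; "ee_rot": TCP orientation; "force": force on the tool from outside, world axes, zero at the start; "torque": the same for the moment, N m; "gripper_width": finger opening in mm; "gripper_force": force on a finger pad.
Only numpy, scipy, OpenCV 4.12 (cv2) and the standard library are available. Lean on these libraries where they do the work, as an engineer would, in place of code of your own. Each camera call takes 0.05 s, during which the arm holds its last target. There are 200 camera calls.

TASK

The rack should hold one gear, one bush and one pulley, but one of the three is away under the dial indicator. Slide the spare of that same kind across the desk, without lifting it, into the rack's empty lane, and push it in until it drives that lane's red sprung plunger fully home; then back off, leaving it in the lane. Leave the other spares, the parts in the rack and under the indicator, and the things standing about where they are.

Things in the scene. Friction and masses are not known exactly. Their poses are not given: they have to be found in the camera images.
- rack: fixed three-lane rack: 4 aluminium rails (24 mm high, 5 thick, at y = +-31.5 and +-94.5 mm) make 3 lanes 58 mm wide, open above and to the robot, floored by the bare desk. Origin on the desk in the middle lane; +x runs into the lanes, +y left seen from the robot. Mouths at x = -45 mm, back bar (34 high) x = 53 to 65, switch boxes to x = 94. Two lanes hold a part, one is empty
- lane_left (a point): point on the desk on the centre line of the rack's left lane (seen from the robot), at rack x = 0, y = 63 mm; same axes as the rack
- trip_left (a joint): sprung trip plunger at the back of the left lane: red pad 34 mm wide, 5 to 19 mm above the desk, its face at rack x = 30 mm when out; value 0 = out, 0.015 m = fully home (face at x = 45 mm, about 5 N); it springs back when released
- lane_middle (a point): point on the desk on the centre line of the rack's middle lane (seen from the robot), at rack x = 0, y = 0 mm; same axes as the rack
- trip_middle (a joint): sprung trip plunger at the back of the middle lane: red pad 34 mm wide, 5 to 19 mm above the desk, its face at rack x = 30 mm when out; value 0 = out, 0.015 m = fully home (face at x = 45 mm, about 5 N); it springs back when released
- lane_right (a point): point on the desk on the centre line of the rack's right lane (seen from the robot), at rack x = 0, y = -63 mm; same axes as the rack
- trip_right (a joint): sprung trip plunger at the back of the right lane: red pad 34 mm wide, 5 to 19 mm above the desk, its face at rack x = 30 mm when out; value 0 = out, 0.015 m = fully home (face at x = 45 mm, about 5 N); it springs back when released
- stand: black magnetic-base dial indicator stand, 89 x 175 x 230 mm, fixed at the left of the desk; its base block (54 mm high) is at its -y end, a 224 mm post on it, and the dial hangs from an arm over its +y end. Origin on the desk
- stand_spot (a point): point on the desk under the dial of the stand, where the part now being measured stands
- gear_set: the rack's own gear: dark steel spur gear, 54 mm across the teeth, toothed disc 12 mm high with a hub to 20 mm (treat it as a plain disc; do not rely on the bore), 0.15 kg. It stands in a lane of the rack or under the dial. Origin at the centre of its underside, z up
- gear_spare: the spare gear, in the row on the desk in front of the rack: dark steel spur gear, 54 mm across the teeth, toothed disc 12 mm high with a hub to 20 mm (treat it as a plain disc; do not rely on the bore), 0.15 kg. Origin at the centre of its underside, z up
- bush_set: the rack's own bush: brass-coloured plain bush, 40 mm outside diameter, 26 mm high, 0.09 kg. It stands in a lane of the rack or under the dial. Origin at the centre of its underside, z up
- bush_spare: the spare bush, in the row on the desk in front of the rack: brass-coloured plain bush, 40 mm outside diameter, 26 mm high, 0.09 kg. Origin at the centre of its underside, z up
- pulley_set: the rack's own pulley: light aluminium grooved pulley, 48 mm diameter, 22 mm high, 0.06 kg. It stands in a lane of the rack or under the dial. Origin at the centre of its underside, z up
- pulley_spare: the spare pulley, in the row on the desk in front of the rack: light aluminium grooved pulley, 48 mm diameter, 22 mm high, 0.06 kg. Origin at the centre of its underside, z up
- sleeve: dark steel sleeve standing upright in the row of spares, 38 mm diameter, 52 mm high, loose; bystander. Origin at the centre of its underside
- v_block: ground steel V-block, 45 x 50 x 36 mm (x, y, z), loose, left of the rack; bystander. Origin at the centre of its underside
- tape: black roll of tape lying flat, 58 mm diameter, 19 mm high, loose, at the right of the rack; bystander. Origin at the centre of its underside

How it is judged:
By the outcome, as a careful person would: the job done as asked, in the order asked, and still so for the second after the job is handed in, with the robot touching nothing.
It also fails if it takes over 72 s, if anything falls off the work surface, if the arm or the gripper's body presses on something with over 40 N, if the wrist force passes 120 N, or if a joint passes its speed limit or range.

## Working session

There is one attempt and no reset: what is moved stays moved. The work goes in short steps, Python scripts to look and compute and a tool call to move; the robot and the scene stay as the last step left them, time stands still between calls to the robot, and variables do not carry over. Pictures are saved under pics/ and viewed, at most 13 in all, crops included, and the job is handed in when it is done.

Besides the shell and the picture viewer there is one more tool, called after "Call:" by a JSON object that holds its "fn" and its "kwargs", one argument or row to a line. move_arm: Moves the arm, as the interface text tells. Its arguments: {"type":"object","properties":{"plan":{"type":"array","items":{"type":"object","properties":{"tx":{"type":"number"},"ty":{"type":"number"},"tz":{"type":"number"},"wx":{"type":"number"},"wy":{"type":"number"},"wz":{"type":"number"}}}},"gripper":{"type":"number"},"force":{"type":"number"}},"required":["plan"]}

```bash
mkdir -p pics
cat > h.py <<'E'
import numpy as np, cv2
from workcell import env, grab_frame
def ray(f,u,v):
    H=f["color"].shape[0]; fl=H/2/np.tan(np.radians(f["vfov"])/2)
    d=np.array([(u-f["cx"])/fl,(v-f["cy"])/fl]); s=d.copy()
    for _ in range(30): s=d/(1+f["k1"]*(s@s))
    V=np.array(f["view"]); R=V[:3,:3]; return -R.T@V[:3,3], R.T@np.array([s[0],-s[1],-1])
def onz(f,u,v,z):
    o,d=ray(f,u,v); return o+d*(z-o[2])/d[2]
def proj(f,P):
    V=np.array(f["view"]); p=V[:3,:3]@np.array(P,float)+V[:3,3]; s=np.array([p[0],-p[1]])/-p[2]
    s=s*(1+f["k1"]*(s@s)); H=f["color"].shape[0]; fl=H/2/np.tan(np.radians(f["vfov"])/2)
    return s*fl+[f["cx"],f["cy"]]
def save(f,n,box=None,k=1):
    c=f["color"][:,:,::-1]
    if box: c=c[box[1]:box[3],box[0]:box[2]]
    cv2.imwrite("pics/"+n+".png",cv2.resize(c,None,fx=k,fy=k,interpolation=cv2.INTER_CUBIC))
E
python3 - <<'E'
from h import *
for n in("scene","side","wrist"):
    f=grab_frame(n); save(f,n+"0"); print(n,f["vfov"],f["cx"],f["cy"],f["k1"],ray(f,320,200))
print(env.state())
E
```

```text
scene 45.47196824601062 319.41593738361695 199.4703136127493 -0.08578728612350565 (array([-605.20736321, -728.44326015,  765.36995422]), array([ 0.72802145,  0.49796497, -0.47118827]))
side 56.99640641060335 320.8291236924542 200.4058078717192 -0.077360321233076 (array([ 100.42239506, -721.84736722,  694.48125349]), array([ 0.39172395,  0.70885348, -0.58658791]))
wrist 69.48292592933797 324.90123156444037 198.50928173587343 -0.03573501286661353 (array([574.21263601,  71.41097312, 384.84153473]), array([-0.01965793, -0.25641825, -0.96652926]))
{'time_s': 0.15, 'qpos': array([-1.14676631e+00,  1.83437924e+01,  8.96899008e+01, -1.12050261e-03,
        7.20416549e+01, -1.14742439e+00]), 'qvel': array([-0.01732015, -0.12849138, -0.26318487,  0.0260452 ,  0.11517406,
        0.07201241]), 'effort': array([-5.72294630e-04, -4.12774551e+01, -2.32154489e+01,  7.26667210e-02,
        4.33494255e-02, -9.00343002e-05]), 'ee_pos': array([ 5.74637070e+02, -6.75155571e-03,  2.13310774e+02]), 'ee_rot': array([-1.79924646e+02, -4.43601550e-04,  9.00010040e+01]), 'force': array([-0.26783143, -0.20197215,  0.38525275]), 'torque': array([ 0.01043044, -0.02560553,  0.01544872]), 'gripper_force': 0.0, 'gripper_width': 91.11015309804463}
```

View pics/scene0.png

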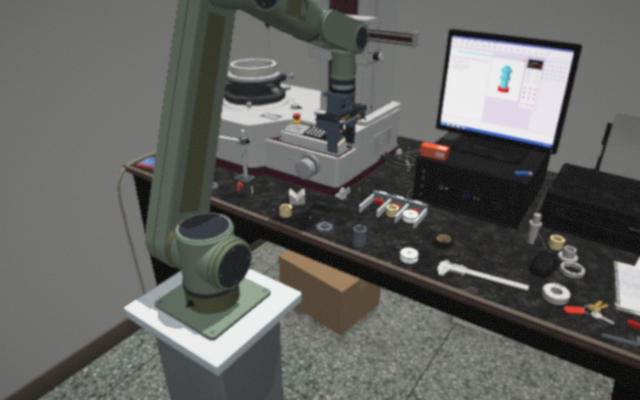

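View pics/side0.png

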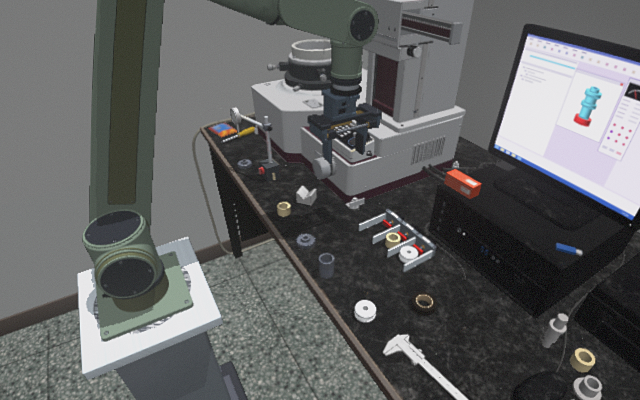

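View pics/wrist0.png

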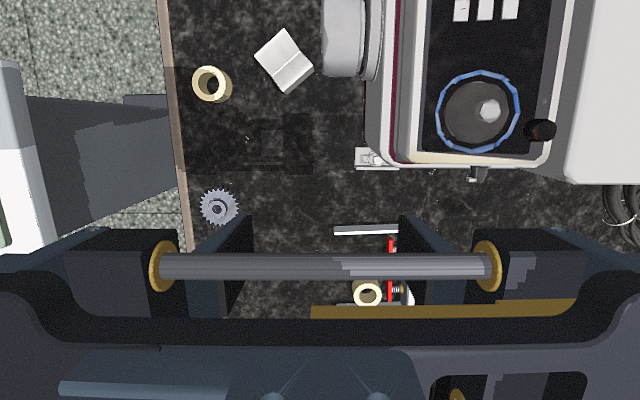

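The side picture shows the bush (393,240) and the pulley (408,254) in the rack, and a gear under the dial (244,163). The row of spares has the bush (284,208), gear (305,240), sleeve (326,265) and pulley (365,311). So the spare gear is the one to move. Next I'll zoom in on the rack.

Run:
```python
from h import *
f=grab_frame("side"); save(f,"side1",(220,140,450,290),3.4)
for n,(u,v),z in[("gear",(305,240),12),("bush",(284,206),26),("sleeve",(326,256),52),("pulley",(365,304),22),("setbush",(393,236),26),("setpul",(408,250),22),("dialgear",(244,163),12)]: print(n,onz(f,u,v,z).round(0))
w=grab_frame("wrist"); print("wrist gear",onz(w,219,207,12).round(1),"bush",onz(w,212,83,26),"mbush",onz(w,367,292,26))
```

```text
gear [428. -39.  12.]
bush [437. 114.  26.]
sleeve [ 427. -157.   52.]
pulley [ 441. -307.   22.]
setbush [ 636. -161.   26.]
setpul [ 638. -221.   22.]
dialgear [429. 449.  12.]
wrist gear [430.  -37.2  12. ] bush [440.72529393 118.91541521  26.        ] mbush [ 632.6526015 -158.2942015   26.       ]
```

View pics/side1.png

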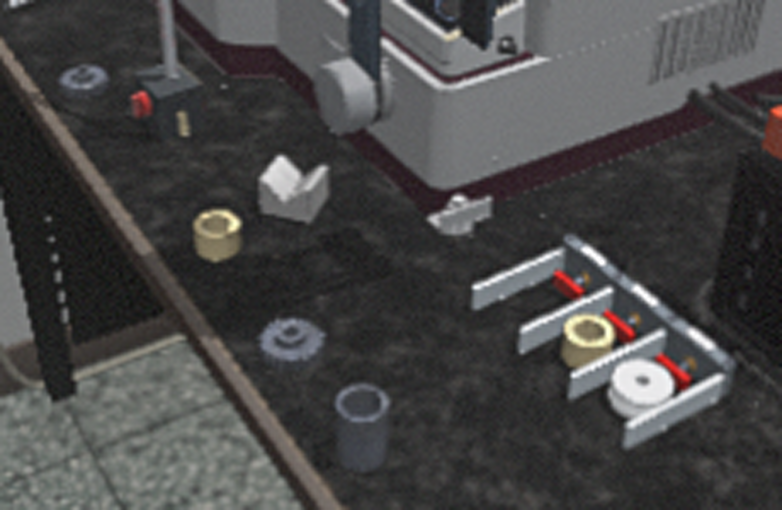

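The left lane is empty. The spare gear is near (430,-38) and the sets are near (634,-160) and (638,-221). I'll shift the wrist camera toward the rack for a close measurement.

Call:
{"fn": "move_arm", "kwargs": {
  "plan": [
    {"tx":-3},
    {"tx":-3},
    {"tx":-3},
    {"tx":-2},
    {},
    {}
  ]
}}

```text
schema error: expected keys tx, ty, tz, wx, wy, wz
```

Run:
```python
from h import *
w=grab_frame("wrist"); save(w,"wrist1",(150,50,470,290),2.5); s=env.state(); print(s["ee_pos"],s["ee_rot"])
f=grab_frame("side")
g=lambda x,y:(x/3.4+220,y/3.4+140)
for p in[(473,287),(563,250),(520,333),(610,293),(570,378),(662,335),(626,427),(722,376)]: print(onz(f,*g(*p),24).round(1))
```

```text
[5.74850311e+02 5.48022000e-03 2.13694561e+02] [-1.79970761e+02 -6.48730177e-04  9.00000605e+01]
[585.8 -70.9  24. ]
[681.4 -69.1  24. ]
[ 585.6 -137.5   24. ]
[ 679.5 -135.3   24. ]
[ 588.2 -198.9   24. ]
[ 681.9 -197.2   24. ]
[ 591.8 -261.    24. ]
[ 690.4 -257.    24. ]
```

View pics/wrist1.png

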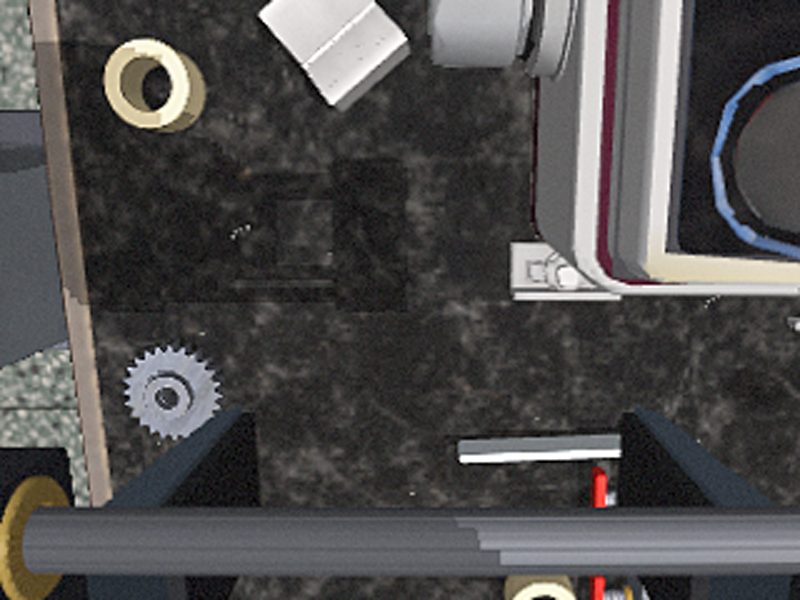

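The move was refused because every key must be given in each row. The view shows the gear near crop (172,393) and the left rail at crop (460–620,450). I'll send the move again in full form.

Call:
{"fn": "move_arm", "kwargs": {
  "plan": [
    {"tx":-3,"ty":0,"tz":0,"wx":0,"wy":0,"wz":0},
    {"tx":-3,"ty":0,"tz":0,"wx":0,"wy":0,"wz":0},
    {"tx":-3,"ty":0,"tz":0,"wx":0,"wy":0,"wz":0},
    {"tx":-2,"ty":0,"tz":0,"wx":0,"wy":0,"wz":0},
    {"tx":0,"ty":0,"tz":0,"wx":0,"wy":0,"wz":0},
    {"tx":0,"ty":0,"tz":0,"wx":0,"wy":0,"wz":0}
  ]
}}

```text
time_s: 0.85
ee_pos: [574.9, -110.6, 213.8]
ee_rot: [-180.0, -0.0, 89.9]
force: [0.0, 0.1, -0.2]
gripper_width: 91.1
gripper_force: 0.0
```

Run:
```python
from h import *
w=grab_frame("wrist"); save(w,"wrist2",(150,0,470,240),2.5); s=env.state(); print(s["ee_pos"],s["ee_rot"])
```

```text
[ 574.92347542 -109.70456998  213.84916107] [-1.79990875e+02 -4.85522935e-02  8.99545468e+01]
```

View pics/wrist2.png

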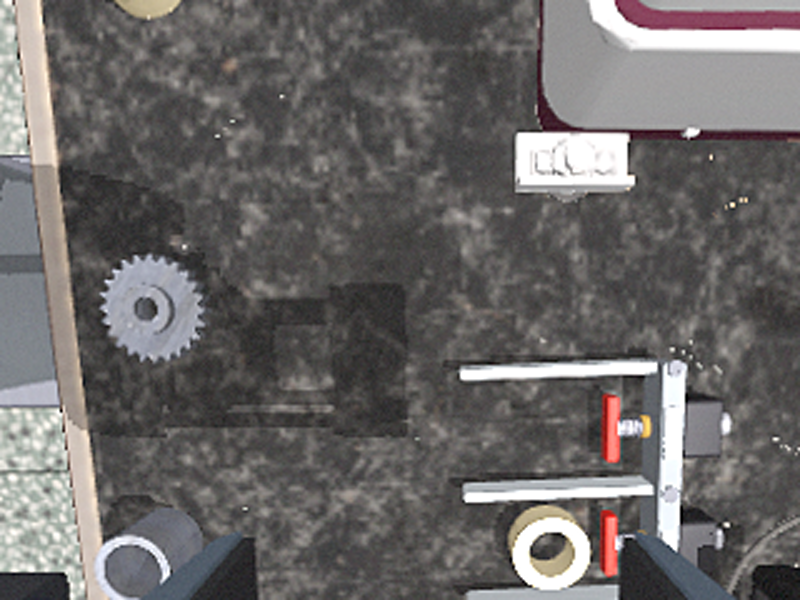

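Run:
```python
from h import *
w=grab_frame("wrist"); c=w["color"].astype(int)
q=lambda x,y:(x/2.5+150,y/2.5)
for n,p,z in[("gear",(153,308),12),("railL0",(460,376),24),("railL1",(655,369),24),("railM0",(464,496),24),("railM1",(650,488),24)]: print(n,onz(w,*q(*p),z).round(1))
m=((c.sum(2)>520)).astype(np.uint8); m[:, :330]=0
# bright top faces of rails: fit lines
for n,(y0,y1) in(("L",(140,156)),("M",(188,202))):
    v,u=np.nonzero(m[y0:y1,334:405]); P=np.array([onz(w,a+334,b+y0,24)[:2] for a,b in zip(u,v)])
    k=np.polyfit(P[:,0],P[:,1],1); print(n,len(u),P[:,0].min().round(1),P[:,0].max().round(1),"yaw",np.degrees(np.arctan(k[0])).round(2),"y@590,630,670",np.polyval(k,[590,630,670]).round(1))
r=((c[:,:,0]>150)&(c[:,:,1]<70)).astype(np.uint8)
n,l,st,ce=cv2.connectedComponentsWithStats(r[:240])
for i in range(1,n):
    if st[i,4]>60:
        x,y,ww,h,_=st[i]; print("red",x,y,ww,h,onz(w,x,y,19).round(1),onz(w,x,y+h,19).round(1))
# gear mask: blue-grey brighter than desk, near (211,123)
sub=c[95:152,183:240]; gm=(sub.sum(2)>270).astype(np.uint8)
cs,_=cv2.findContours(gm,0,2); k=max(cs,key=cv2.contourArea); (x,y),R=cv2.minEnclosingCircle(k); print("gearcirc",x+183,y+95,R,onz(w,x+183,y+95,10).round(1),onz(w,x+183+R,y+95,10).round(1))
```

```text
gear [430.4 -36.5  12. ]
railL0 [585.3 -70.3  24. ]
railL1 [682.3 -66.9  24. ]
railM0 [ 587.7 -131.9   24. ]
railM1 [ 684.  -127.9   24. ]
L 370 585.3 672.5 yaw 1.66 y@590,630,670 [-69.3 -68.2 -67. ]
M 468 588.2 676.5 yaw 2.1 y@590,630,670 [-130.6 -129.1 -127.7]
gearcirc 204.95367813110352 121.85831069946289 28.941417694091797 [421.8 -34.8  10. ] [458.8 -35.2  10. ]
```

The gear is at (430.4,-36.7). The rack yaw is about 2°, and the left lane centre line passes near y = -99 at x = 630. I'll go above the gear with the tool turned to the rack yaw.

Call:
{"fn": "move_arm", "kwargs": {
  "plan": [
    {"tx":0,"ty":0,"tz":0,"wx":0,"wy":0,"wz":-0.035},
    {"tx":1.5,"ty":-2.7,"tz":0,"wx":0,"wy":0,"wz":0},
    {"tx":1.5,"ty":-2.7,"tz":0,"wx":0,"wy":0,"wz":0},
    {"tx":1.5,"ty":-2.7,"tz":1,"wx":0,"wy":0,"wz":0},
    {"tx":1.5,"ty":-2.7,"tz":2,"wx":0,"wy":0,"wz":0},
    {"tx":1.3,"ty":-2.7,"tz":2,"wx":0,"wy":0,"wz":0},
    {"tx":0.52,"ty":-0.7,"tz":3,"wx":0,"wy":0,"wz":0},
    {"tx":0,"ty":0,"tz":3,"wx":0,"wy":0,"wz":0},
    {"tx":0,"ty":0,"tz":3,"wx":0,"wy":0,"wz":0},
    {"tx":0,"ty":0,"tz":2.0,"wx":0,"wy":0,"wz":0},
    {"tx":0,"ty":0,"tz":0,"wx":0,"wy":0,"wz":0},
    {"tx":0,"ty":0,"tz":0,"wx":0,"wy":0,"wz":0}
  ],
  "gripper": 7.2
}}

```text
time_s: 1.95
ee_pos: [430.0, -35.9, 53.8]
ee_rot: [-179.9, -0.0, 92.1]
force: [0.1, 0.1, 0.7]
gripper_width: 71.9
gripper_force: 0.0
```

Run:
```python
from h import *
w=grab_frame("wrist"); save(w,"wrist3"); s=env.state(); print(s["ee_pos"],s["ee_rot"],s["gripper_width"])
```

```text
[431.10090517 -36.20959741  54.70672204] [ 1.79936148e+02 -1.25390046e-03  9.20687547e+01] 71.97072796028614
```

View pics/wrist3.png

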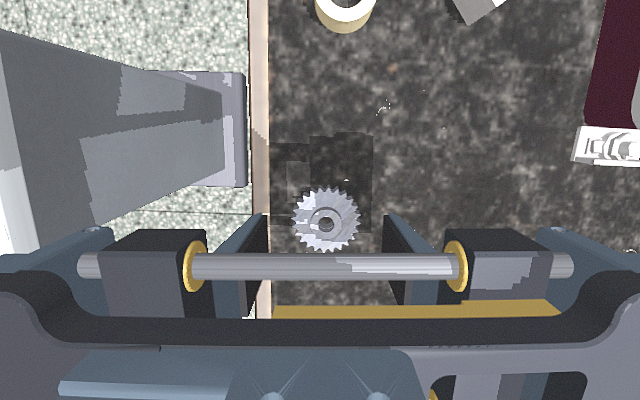

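The gear at (326,219) sits centred between the fingers. I'll descend and grip lightly.

Call:
{"fn": "move_arm", "kwargs": {
  "plan": [
    {"tx":0,"ty":0,"tz":2,"wx":0,"wy":0,"wz":0},
    {"tx":0,"ty":0,"tz":2,"wx":0,"wy":0,"wz":0},
    {"tx":0,"ty":0,"tz":0.9,"wx":0,"wy":0,"wz":0},
    {"tx":0,"ty":0,"tz":0,"wx":0,"wy":0,"wz":0},
    {"tx":0,"ty":0,"tz":0,"wx":0,"wy":0,"wz":0}
  ]
}}

```text
time_s: 2.42
ee_pos: [431.6, -36.8, 6.1]
ee_rot: [179.9, 0.0, 92.0]
force: [0.1, 0.1, 0.4]
gripper_width: 72.4
gripper_force: 0.0
```

Run:
```python
from h import *
w=grab_frame("wrist");c=w["color"].astype(int); s=env.state(); print(s["ee_pos"],s["force"])
print(proj(w,[430.4,-36.7,12]),proj(w,[*s["ee_pos"][:2],12]))
f=grab_frame("side"); print(onz(f,305,240,12))
```

```text
[431.86500162 -36.82134828   6.35606865] [ 0.27314696 -0.59897278 -0.29083828]
[324.34257639 242.72386439] [326.70119249 242.97722158]
[428.32003865 -39.47962579  12.        ]
```

Call:
{"fn": "move_arm", "kwargs": {
  "plan": [
    {"tx":0,"ty":0,"tz":0,"wx":0,"wy":0,"wz":0},
    {"tx":0,"ty":0,"tz":0,"wx":0,"wy":0,"wz":0},
    {"tx":0,"ty":0,"tz":0,"wx":0,"wy":0,"wz":0},
    {"tx":0,"ty":0,"tz":0,"wx":0,"wy":0,"wz":0},
    {"tx":0,"ty":0,"tz":0,"wx":0,"wy":0,"wz":0},
    {"tx":0,"ty":0,"tz":0,"wx":0,"wy":0,"wz":0}
  ],
  "gripper": 5,
  "force": 8
}}

```text
time_s: 3.02
ee_pos: [430.7, -36.8, 5.5]
ee_rot: [179.9, 0.0, 92.0]
force: [-0.1, 0.5, 5.6]
gripper_width: 53.2
gripper_force: 8.0
```

Call:
{"fn": "move_arm", "kwargs": {
  "plan": [
    {"tx":-0.4,"ty":0.5,"tz":0,"wx":0,"wy":0,"wz":0},
    {"tx":-0.7,"ty":1,"tz":0,"wx":0,"wy":0,"wz":0},
    {"tx":-0.8,"ty":1.1,"tz":0,"wx":0,"wy":0,"wz":0},
    {"tx":-0.8,"ty":1.1,"tz":0,"wx":0,"wy":0,"wz":0},
    {"tx":-0.8,"ty":1.1,"tz":0,"wx":0,"wy":0,"wz":0},
    {"tx":-0.8,"ty":1.1,"tz":0,"wx":0,"wy":0,"wz":0},
    {"tx":-0.8,"ty":1.1,"tz":0,"wx":0,"wy":0,"wz":0},
    {"tx":-0.8,"ty":1.1,"tz":0,"wx":0,"wy":0,"wz":0},
    {"tx":-0.7,"ty":1,"tz":0,"wx":0,"wy":0,"wz":0},
    {"tx":-0.34,"ty":0.6,"tz":0,"wx":0,"wy":0,"wz":0},
    {"tx":0,"ty":0,"tz":0,"wx":0,"wy":0,"wz":0},
    {"tx":0,"ty":0,"tz":0,"wx":0,"wy":0,"wz":0}
  ]
}}

```text
time_s: 4.02
ee_pos: [529.1, -103.0, 5.0]
ee_rot: [-179.9, -0.0, 92.0]
force: [-1.3, -0.7, 4.1]
gripper_width: 53.5
gripper_force: 8.0
```

Run:
```python
from h import *
w=grab_frame("wrist"); s=env.state(); print(s["ee_pos"],s["ee_rot"],s["gripper_width"],s["force"])
f=grab_frame("side"); a=cv2.resize(w["color"],(640,400)); b=cv2.resize(f["color"][185:285,280:460],(360,200),interpolation=cv2.INTER_CUBIC)
a[200:400,140:500]=b; cv2.imwrite("pics/mix.png",a[:,:,::-1])
```

```text
[ 529.14915391 -103.06197825    5.02441158] [-1.79917658e+02  9.50337086e-03  9.20119697e+01] 53.634549214967755 [-1.75040682 -1.61634     3.2610637 ]
```

View pics/mix.png

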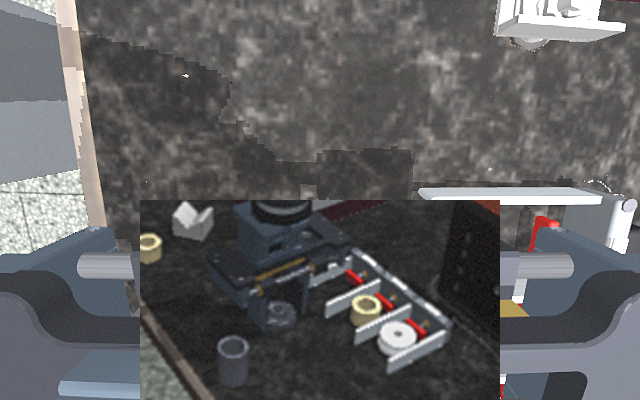

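The gear is held, seen at inset (280,312). The left rail's top runs from (418,190) to (600,195). I'll use this close view to refine the rail position relative to the gear.

Run:
```python
from h import *
w=grab_frame("wrist"); c=w["color"].astype(int).sum(2)
for u in (430,470,510,550,590):
    print(u,(c[180:222,u]//3).tolist())
for u,v in((430,196),(590,196)): print(onz(w,u,v,24),onz(w,u,v+6,24))
print([proj(w,[x,y,z]).round(0).tolist() for x,y,z in((590,-67,24),(590,-72,24),(590,-67,0))], proj(w,[529.1,-103,12]))
u,v=np.nonzero((w["color"][180:330,350:440].astype(int).sum(2)>0));
```

```text
430 [123, 124, 123, 82, 75, 71, 55, 94, 212, 198, 201, 198, 199, 203, 201, 200, 194, 193, 185, 178, 185, 187, 194, 148, 105, 122, 127, 127, 124, 118, 116, 108, 106, 108, 100, 93, 94, 86, 82, 83, 80, 85]
470 [125, 95, 91, 104, 102, 103, 87, 150, 204, 199, 201, 199, 199, 204, 203, 201, 228, 255, 255, 255, 255, 255, 255, 255, 255, 89, 98, 105, 109, 117, 126, 134, 132, 138, 146, 131, 115, 106, 91, 96, 93, 87]
510 [133, 138, 99, 82, 76, 69, 52, 141, 206, 199, 201, 199, 202, 203, 204, 196, 255, 255, 255, 255, 255, 255, 255, 255, 255, 66, 81, 82, 79, 89, 95, 104, 107, 98, 99, 95, 95, 89, 88, 85, 88, 89]
550 [90, 72, 52, 63, 72, 79, 72, 175, 204, 203, 200, 200, 202, 205, 203, 192, 255, 255, 255, 255, 255, 255, 255, 255, 255, 41, 66, 73, 78, 83, 82, 85, 80, 76, 86, 100, 111, 122, 120, 106, 95, 97]
590 [131, 172, 197, 103, 110, 113, 108, 110, 119, 133, 135, 128, 138, 206, 208, 187, 255, 255, 255, 255, 255, 255, 255, 255, 245, 100, 113, 119, 120, 121, 123, 122, 120, 118, 118, 118, 116, 118, 122, 117, 119, 116]
[584.75612864 -67.90986149  24.        ] [585.18374216 -71.30436472  24.        ]
[676.28744929 -64.76264663  24.        ] [677.23935495 -68.23195148  24.        ]
[[440.0, 195.0], [438.0, 203.0], [425.0, 186.0]] [326.20456313 243.55244956]
```

Call:
{"fn": "move_arm", "kwargs": {
  "plan": [
    {"tx":-0.05,"ty":0.5,"tz":0,"wx":0,"wy":0,"wz":0},
    {"tx":0,"ty":0.8,"tz":0,"wx":0,"wy":0,"wz":0},
    {"tx":0,"ty":0.8,"tz":0,"wx":0,"wy":0,"wz":0},
    {"tx":0,"ty":0.8,"tz":0,"wx":0,"wy":0,"wz":0},
    {"tx":0,"ty":0.8,"tz":0,"wx":0,"wy":0,"wz":0},
    {"tx":0,"ty":0.8,"tz":0,"wx":0,"wy":0,"wz":0},
    {"tx":0,"ty":0.5,"tz":0,"wx":0,"wy":0,"wz":0},
    {"tx":0,"ty":0,"tz":0,"wx":0,"wy":0,"wz":0}
  ]
}}

```text
time_s: 4.83
ee_pos: [578.6, -101.1, 4.9]
ee_rot: [-179.8, -0.1, 92.0]
force: [-4.6, -0.5, 7.8]
gripper_width: 53.4
gripper_force: 8.0
```

Call:
{"fn": "move_arm", "kwargs": {
  "plan": [
    {"tx":0,"ty":0.6,"tz":0,"wx":0,"wy":0,"wz":0},
    {"tx":0,"ty":0.8,"tz":0,"wx":0,"wy":0,"wz":0},
    {"tx":0,"ty":0.8,"tz":0,"wx":0,"wy":0,"wz":0},
    {"tx":0,"ty":0.7,"tz":0,"wx":0,"wy":0,"wz":0},
    {"tx":0,"ty":0.2,"tz":0,"wx":0,"wy":0,"wz":0},
    {"tx":0,"ty":0,"tz":0,"wx":0,"wy":0,"wz":0},
    {"tx":0,"ty":0,"tz":0,"wx":0,"wy":0,"wz":0}
  ]
}}

```text
time_s: 5.42
ee_pos: [609.4, -100.1, 5.0]
ee_rot: [-179.8, -0.0, 92.0]
force: [-3.8, -0.3, 5.4]
gripper_width: 53.3
gripper_force: 8.0
```

Call:
{"fn": "move_arm", "kwargs": {
  "plan": [
    {"tx":0,"ty":0,"tz":0,"wx":0,"wy":0,"wz":0},
    {"tx":0,"ty":0,"tz":0,"wx":0,"wy":0,"wz":0},
    {"tx":0,"ty":0,"tz":0,"wx":0,"wy":0,"wz":0},
    {"tx":0,"ty":0,"tz":0,"wx":0,"wy":0,"wz":0}
  ],
  "gripper": 6.4
}}

```text
time_s: 5.75
ee_pos: [611.0, -100.3, 4.7]
ee_rot: [180.0, -0.0, 92.0]
force: [0.2, -0.2, -0.3]
gripper_width: 64.0
gripper_force: 0.0
```

Run:
```python
from h import *
f=grab_frame("side"); save(f,"side3",(330,180,450,270),5);s=env.state(); print(s["ee_pos"],s["force"],s["gripper_width"])
```

```text
[ 610.92419938 -100.37916114    4.75050658] [ 0.2144379  -1.13431506  0.02819121] 64.15029601384187
```

View pics/side3.png

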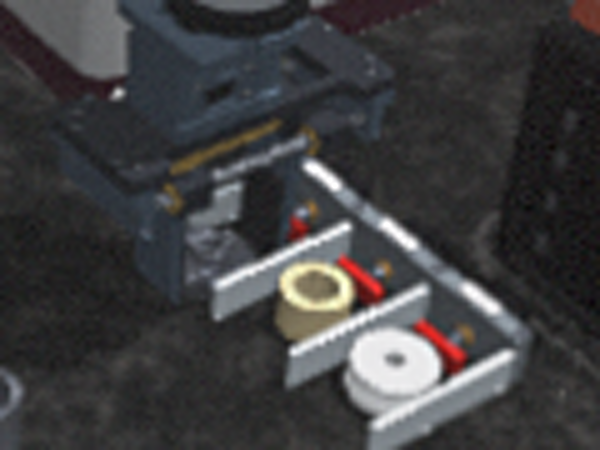

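The gear stands in the left lane at crop (215,250) and is released. I'll lift the fingers straight off, go back, close them, and come down behind it.

Call:
{"fn": "move_arm", "kwargs": {
  "plan": [
    {"tx":0,"ty":0,"tz":-2,"wx":0,"wy":0,"wz":0},
    {"tx":0,"ty":0,"tz":-2.5,"wx":0,"wy":0,"wz":0},
    {"tx":0,"ty":0,"tz":-1,"wx":0,"wy":0,"wz":0},
    {"tx":0,"ty":-2,"tz":0,"wx":0,"wy":0,"wz":0},
    {"tx":0,"ty":-2.6,"tz":0,"wx":0,"wy":0,"wz":0},
    {"tx":0,"ty":-1.4,"tz":0,"wx":0,"wy":0,"wz":0},
    {"tx":0,"ty":0,"tz":0,"wx":0,"wy":0,"wz":0}
  ]
}}

```text
time_s: 6.38
ee_pos: [547.2, -102.3, 59.6]
ee_rot: [-179.8, -0.0, 92.0]
force: [-0.0, -0.4, 0.4]
gripper_width: 63.9
gripper_force: 0.0
```

Call:
{"fn": "move_arm", "kwargs": {
  "plan": [
    {"tx":0,"ty":0,"tz":0,"wx":0,"wy":0,"wz":0},
    {"tx":0,"ty":0,"tz":0,"wx":0,"wy":0,"wz":0},
    {"tx":0,"ty":0,"tz":0,"wx":0,"wy":0,"wz":0},
    {"tx":0,"ty":0,"tz":0,"wx":0,"wy":0,"wz":0},
    {"tx":0,"ty":0,"tz":0,"wx":0,"wy":0,"wz":0},
    {"tx":0,"ty":0,"tz":0,"wx":0,"wy":0,"wz":0},
    {"tx":0,"ty":0,"tz":2,"wx":0,"wy":0,"wz":0},
    {"tx":0,"ty":0,"tz":2.5,"wx":0,"wy":0,"wz":0},
    {"tx":0,"ty":0,"tz":1,"wx":0,"wy":0,"wz":0},
    {"tx":0,"ty":0,"tz":0,"wx":0,"wy":0,"wz":0},
    {"tx":0,"ty":0,"tz":0,"wx":0,"wy":0,"wz":0}
  ],
  "gripper": 0
}}

```text
time_s: 7.3
ee_pos: [550.7, -102.5, 4.8]
ee_rot: [-180.0, -0.0, 92.0]
force: [0.6, 0.1, 0.1]
gripper_width: 0.9
gripper_force: 0.0
```

Run:
```python
from h import *
f=grab_frame("side"); save(f,"side4",(330,180,450,270),5);s=env.state(); print(s["ee_pos"],s["force"],s["gripper_width"])
```

```text
[ 551.42612444 -102.66419066    5.55595987] [ 0.34535797  0.51989946 -0.13375668] 0.3327123347672771
```

View pics/side4.png

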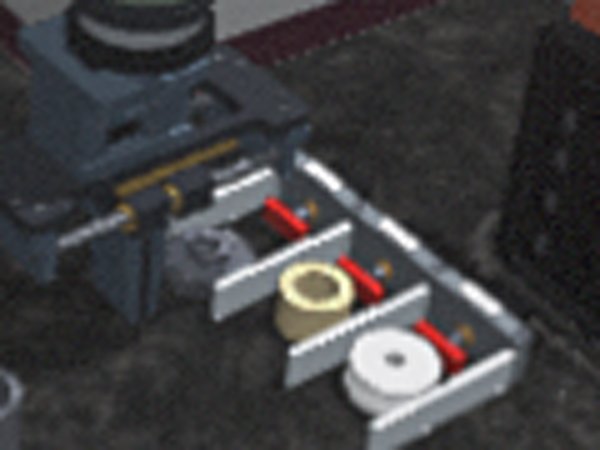

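The gear is in the lane at crop (215,255) with the closed fingers behind it. I'll push in and watch the force.

Call:
{"fn": "move_arm", "kwargs": {
  "plan": [
    {"tx":0,"ty":0.8,"tz":0,"wx":0,"wy":0,"wz":0},
    {"tx":0,"ty":0.5,"tz":0,"wx":0,"wy":0,"wz":0},
    {"tx":0,"ty":0.4,"tz":0,"wx":0,"wy":0,"wz":0},
    {"tx":0,"ty":0.4,"tz":0,"wx":0,"wy":0,"wz":0},
    {"tx":0,"ty":0.4,"tz":0,"wx":0,"wy":0,"wz":0},
    {"tx":0,"ty":0.4,"tz":0,"wx":0,"wy":0,"wz":0},
    {"tx":0,"ty":0.4,"tz":0,"wx":0,"wy":0,"wz":0},
    {"tx":0,"ty":0.4,"tz":0,"wx":0,"wy":0,"wz":0},
    {"tx":0,"ty":0.3,"tz":0,"wx":0,"wy":0,"wz":0},
    {"tx":0,"ty":0,"tz":0,"wx":0,"wy":0,"wz":0},
    {"tx":0,"ty":0,"tz":0,"wx":0,"wy":0,"wz":0}
  ]
}}

```text
time_s: 8.27
ee_pos: [590.6, -101.1, 5.0]
ee_rot: [-180.0, -0.0, 92.0]
force: [-3.6, 0.9, 3.0]
gripper_width: 0.8
gripper_force: 1.4
```

Call:
{"fn": "move_arm", "kwargs": {
  "plan": [
    {"tx":0,"ty":0.2,"tz":0,"wx":0,"wy":0,"wz":0},
    {"tx":0,"ty":0.2,"tz":0,"wx":0,"wy":0,"wz":0},
    {"tx":0,"ty":0.2,"tz":0,"wx":0,"wy":0,"wz":0},
    {"tx":0,"ty":0.2,"tz":0,"wx":0,"wy":0,"wz":0},
    {"tx":0,"ty":0,"tz":0,"wx":0,"wy":0,"wz":0},
    {"tx":0,"ty":0,"tz":0,"wx":0,"wy":0,"wz":0}
  ]
}}

```text
time_s: 8.77
ee_pos: [598.9, -100.9, 4.9]
ee_rot: [180.0, 0.0, 92.0]
force: [-4.0, -0.2, 2.1]
gripper_width: 0.7
gripper_force: 1.7
```

Call:
{"fn": "move_arm", "kwargs": {
  "plan": [
    {"tx":0,"ty":0.2,"tz":0,"wx":0,"wy":0,"wz":0},
    {"tx":0,"ty":0.2,"tz":0,"wx":0,"wy":0,"wz":0},
    {"tx":0,"ty":0.2,"tz":0,"wx":0,"wy":0,"wz":0},
    {"tx":0,"ty":0,"tz":0,"wx":0,"wy":0,"wz":0},
    {"tx":0,"ty":0,"tz":0,"wx":0,"wy":0,"wz":0}
  ]
}}

```text
time_s: 9.18
ee_pos: [602.9, -100.6, 4.9]
ee_rot: [-179.8, -0.0, 92.0]
force: [-6.4, -0.8, 6.4]
gripper_width: 0.4
gripper_force: 3.8
```

Call:
{"fn": "move_arm", "kwargs": {
  "plan": [
    {"tx":0,"ty":0.1,"tz":0,"wx":0,"wy":0,"wz":0},
    {"tx":0,"ty":0.1,"tz":0,"wx":0,"wy":0,"wz":0},
    {"tx":0,"ty":0,"tz":0,"wx":0,"wy":0,"wz":0},
    {"tx":0,"ty":0,"tz":0,"wx":0,"wy":0,"wz":0}
  ]
}}

```text
time_s: 9.52
ee_pos: [604.1, -100.5, 4.8]
ee_rot: [-179.7, -0.0, 92.0]
force: [-8.4, 0.9, 6.7]
gripper_width: 0.5
gripper_force: 4.6
```

Call:
{"fn": "move_arm", "kwargs": {
  "plan": [
    {"tx":0,"ty":0.1,"tz":0,"wx":0,"wy":0,"wz":0},
    {"tx":0,"ty":0.1,"tz":0,"wx":0,"wy":0,"wz":0},
    {"tx":0,"ty":0,"tz":0,"wx":0,"wy":0,"wz":0},
    {"tx":0,"ty":0,"tz":0,"wx":0,"wy":0,"wz":0}
  ]
}}

```text
time_s: 9.85
ee_pos: [605.7, -100.4, 4.8]
ee_rot: [-179.6, -0.0, 92.0]
force: [-9.2, -0.4, 8.2]
gripper_width: 0.6
gripper_force: 5.1
```

Call:
{"fn": "move_arm", "kwargs": {
  "plan": [
    {"tx":0,"ty":0.1,"tz":0,"wx":0,"wy":0,"wz":0},
    {"tx":0,"ty":0.1,"tz":0,"wx":0,"wy":0,"wz":0},
    {"tx":0,"ty":0,"tz":0,"wx":0,"wy":0,"wz":0},
    {"tx":0,"ty":0,"tz":0,"wx":0,"wy":0,"wz":0}
  ]
}}

```text
time_s: 10.18
ee_pos: [607.2, -100.3, 4.8]
ee_rot: [-179.6, -0.1, 92.0]
force: [-10.7, -0.5, 8.0]
gripper_width: 0.6
gripper_force: 5.6
```

Call:
{"fn": "move_arm", "kwargs": {
  "plan": [
    {"tx":0,"ty":0.1,"tz":0,"wx":0,"wy":0,"wz":0},
    {"tx":0,"ty":0.1,"tz":0,"wx":0,"wy":0,"wz":0},
    {"tx":0,"ty":0,"tz":0,"wx":0,"wy":0,"wz":0},
    {"tx":0,"ty":0,"tz":0,"wx":0,"wy":0,"wz":0}
  ]
}}

```text
time_s: 10.52
ee_pos: [608.8, -100.2, 4.8]
ee_rot: [-179.5, -0.1, 92.0]
force: [-12.4, -0.0, 9.0]
gripper_width: 0.3
gripper_force: 6.0
```

Call:
{"fn": "move_arm", "kwargs": {
  "plan": [
    {"tx":0,"ty":0.1,"tz":0,"wx":0,"wy":0,"wz":0},
    {"tx":0,"ty":0.1,"tz":0,"wx":0,"wy":0,"wz":0},
    {"tx":0,"ty":0,"tz":0,"wx":0,"wy":0,"wz":0},
    {"tx":0,"ty":0,"tz":0,"wx":0,"wy":0,"wz":0}
  ]
}}

```text
time_s: 10.85
ee_pos: [610.3, -100.1, 4.8]
ee_rot: [-179.5, -0.1, 92.0]
force: [-12.2, -1.2, 9.7]
gripper_width: 0.4
gripper_force: 6.5
```

Run:
```python
from h import *
f=grab_frame("side"); save(f,"side5",(340,190,420,250),8);s=env.state(); print(s["ee_pos"],s["force"],s["gripper_width"])
```

```text
[ 610.29181725 -100.11152992    4.76063544] [-13.05993858  -0.54934506  10.45007429] 0.4712168578752926
```

View pics/side5.png

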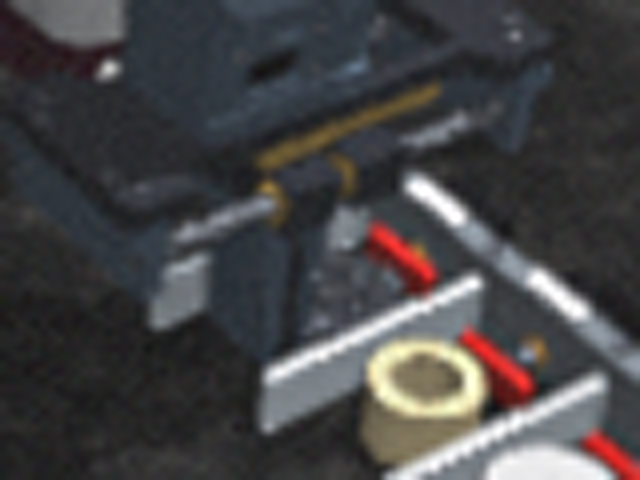

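The red pad at crop (400,255) is well back but perhaps not home. I'll measure its travel from the red mask, against the first picture.

```bash
cat > pad.py <<'E'
from h import *
f=grab_frame("side"); old=cv2.imread("pics/side0.png")[:,:,::-1]
a=np.radians(2)
for n,im in(("old",old),("now",f["color"])):
    c=im.astype(int); r=((c[:,:,0]>120)&(c[:,:,1]<75)&(c[:,:,2]<75)).astype(np.uint8); r[:205]=0; r[262:]=0; r[:,:375]=0; r[:,430:]=0
    k,l,st,ce=cv2.connectedComponentsWithStats(r)
    for i in range(1,k):
        if st[i,4]>8:
            v,u=np.nonzero(l==i); P=np.array([onz(f,x,y,12)[:2] for x,y in zip(u,v)]); d=P-[630,-99.5]
            R=np.c_[d@[np.cos(a),np.sin(a)],d@[-np.sin(a),np.cos(a)]]; q=lambda t:np.percentile(R[:,0],t).round(1)
            print(n,st[i].tolist(),"rack x med",q(50),"lo/hi",q(5),q(95),"y",R[:,1].min().round(0),R[:,1].max().round(0))
s=env.state(); print(s["ee_pos"].round(1),s["force"].round(1))
E
python3 pad.py
```

```text
old [383, 220, 9, 7, 20] rack x med 39.3 lo/hi 36.0 42.5 y -12.0 20.0
old [397, 231, 10, 9, 28] rack x med 39.7 lo/hi 35.7 43.7 y -77.0 -43.0
old [413, 244, 10, 9, 29] rack x med 39.5 lo/hi 36.0 44.0 y -139.0 -106.0
now [386, 218, 9, 8, 22] rack x med 50.4 lo/hi 47.0 54.9 y -13.0 23.0
now [397, 232, 10, 8, 26] rack x med 39.2 lo/hi 35.7 43.6 y -77.0 -43.0
now [413, 244, 10, 9, 32] rack x med 39.7 lo/hi 35.6 44.2 y -139.0 -106.0
[ 610.3 -100.1    4.8] [-12.8  -0.2  10.4]
```

Travel is about 11 mm, so about 4 mm remain.

Call:
{"fn": "move_arm", "kwargs": {
  "plan": [
    {"tx":0,"ty":0.1,"tz":0,"wx":0,"wy":0,"wz":0},
    {"tx":0,"ty":0.1,"tz":0,"wx":0,"wy":0,"wz":0},
    {"tx":0,"ty":0.1,"tz":0,"wx":0,"wy":0,"wz":0},
    {"tx":0,"ty":0,"tz":0,"wx":0,"wy":0,"wz":0},
    {"tx":0,"ty":0,"tz":0,"wx":0,"wy":0,"wz":0}
  ]
}}

```text
time_s: 11.37
ee_pos: [612.6, -100.0, 4.8]
ee_rot: [-179.4, -0.1, 92.0]
force: [-13.2, -0.1, 10.9]
gripper_width: 0.6
gripper_force: 7.3
```

Call:
{"fn": "move_arm", "kwargs": {
  "plan": [
    {"tx":0,"ty":0.1,"tz":0,"wx":0,"wy":0,"wz":0},
    {"tx":0,"ty":0.1,"tz":0,"wx":0,"wy":0,"wz":0},
    {"tx":0,"ty":0,"tz":0,"wx":0,"wy":0,"wz":0},
    {"tx":0,"ty":0,"tz":0,"wx":0,"wy":0,"wz":0},
    {"tx":0,"ty":0,"tz":0,"wx":0,"wy":0,"wz":0}
  ]
}}

```text
time_s: 11.78
ee_pos: [614.0, -99.9, 4.7]
ee_rot: [-179.3, -0.1, 92.0]
force: [-15.4, -1.0, 11.4]
gripper_width: 0.6
gripper_force: 8.0
```

```bash
python3 pad.py
```

```text
old [383, 220, 9, 7, 20] rack x med 39.3 lo/hi 36.0 42.5 y -12.0 20.0
old [397, 231, 10, 9, 28] rack x med 39.7 lo/hi 35.7 43.7 y -77.0 -43.0
old [413, 244, 10, 9, 29] rack x med 39.5 lo/hi 36.0 44.0 y -139.0 -106.0
now [387, 217, 9, 8, 23] rack x med 54.4 lo/hi 50.3 58.0 y -11.0 25.0
now [397, 231, 10, 9, 27] rack x med 39.5 lo/hi 35.7 43.7 y -77.0 -43.0
now [413, 244, 10, 9, 31] rack x med 39.9 lo/hi 36.0 44.2 y -139.0 -106.0
[613.9 -99.9   4.7] [-15.2  -1.2  11.9]
```

Call:
{"fn": "move_arm", "kwargs": {
  "plan": [
    {"tx":0,"ty":0.1,"tz":0,"wx":0,"wy":0,"wz":0},
    {"tx":0,"ty":0.1,"tz":0,"wx":0,"wy":0,"wz":0},
    {"tx":0,"ty":0,"tz":0,"wx":0,"wy":0,"wz":0},
    {"tx":0,"ty":0,"tz":0,"wx":0,"wy":0,"wz":0},
    {"tx":0,"ty":0,"tz":0,"wx":0,"wy":0,"wz":0}
  ]
}}

```text
time_s: 12.25
ee_pos: [614.0, -99.9, 4.7]
ee_rot: [-179.1, -0.1, 92.0]
force: [-18.2, -0.3, 13.6]
gripper_width: 0.1
gripper_force: 10.0
```

Call:
{"fn": "move_arm", "kwargs": {
  "plan": [
    {"tx":0,"ty":0.1,"tz":0,"wx":0,"wy":0,"wz":0},
    {"tx":0,"ty":0.1,"tz":0,"wx":0,"wy":0,"wz":0},
    {"tx":0,"ty":0,"tz":0,"wx":0,"wy":0,"wz":0},
    {"tx":0,"ty":0,"tz":0,"wx":0,"wy":0,"wz":0},
    {"tx":0,"ty":0,"tz":0,"wx":0,"wy":0,"wz":0}
  ]
}}

```text
time_s: 12.67
ee_pos: [614.2, -99.9, 4.7]
ee_rot: [-178.8, -0.1, 92.1]
force: [-22.2, -2.8, 18.4]
gripper_width: 0.1
gripper_force: 12.0
```

```bash
python3 pad.py|grep -v old
```

```text
now [387, 217, 8, 8, 22] rack x med 54.1 lo/hi 50.3 58.0 y -11.0 25.0
now [397, 232, 10, 8, 24] rack x med 39.2 lo/hi 35.8 43.2 y -77.0 -43.0
now [413, 244, 10, 9, 30] rack x med 39.7 lo/hi 36.0 44.0 y -139.0 -106.0
[614.2 -99.9   4.6] [-21.5  -0.8  18.8]
```

That is the hard stop: the TCP stays at 614 while the force climbs, and the pad has travelled about 15 mm. Now I'll back off.

Call:
{"fn": "move_arm", "kwargs": {
  "plan": [
    {"tx":0,"ty":-0.5,"tz":0,"wx":0,"wy":0,"wz":0},
    {"tx":0,"ty":-0.5,"tz":0,"wx":0,"wy":0,"wz":0},
    {"tx":0,"ty":-0.5,"tz":0,"wx":0,"wy":0,"wz":0},
    {"tx":0,"ty":-1,"tz":0,"wx":0,"wy":0,"wz":0},
    {"tx":0,"ty":-1.5,"tz":0,"wx":0,"wy":0,"wz":0},
    {"tx":0,"ty":-2,"tz":0,"wx":0,"wy":0,"wz":0},
    {"tx":0,"ty":-1,"tz":-1,"wx":0,"wy":0,"wz":0},
    {"tx":0,"ty":0,"tz":-3,"wx":0,"wy":0,"wz":0},
    {"tx":0,"ty":0,"tz":-4,"wx":0,"wy":0,"wz":0},
    {"tx":0,"ty":0,"tz":-4,"wx":0,"wy":0,"wz":0},
    {"tx":0,"ty":0,"tz":0,"wx":0,"wy":0,"wz":0},
    {"tx":0,"ty":0,"tz":0,"wx":0,"wy":0,"wz":0}
  ]
}}

```text
time_s: 13.72
ee_pos: [556.3, -102.9, 128.6]
ee_rot: [179.5, 0.1, 92.0]
force: [0.5, -0.2, -0.6]
gripper_width: 0.3
gripper_force: 0.0
```

```bash
python3 pad.py|grep -v old
python3 - <<'E'
from h import *
f=grab_frame("side"); old=cv2.imread("pics/side0.png")[:,:,::-1].astype(int)
d=(abs(f["color"].astype(int)-old).sum(2)>120).astype(np.uint8); d[:190]=0
n,l,st,ce=cv2.connectedComponentsWithStats(d)
for i in range(1,n):
    if st[i,4]>12: print("changed",st[i].tolist(),onz(f,*ce[i],12).round(0))
E
```

```text
now [383, 220, 9, 7, 21] rack x med 40.0 lo/hi 36.6 44.5 y -12.0 20.0
now [397, 231, 10, 9, 26] rack x med 39.7 lo/hi 35.8 43.7 y -77.0 -43.0
now [413, 244, 10, 9, 31] rack x med 39.9 lo/hi 36.0 44.2 y -139.0 -106.0
[ 554.6 -102.5  126.3] [ 0.6  0.7 -1.3]
changed [89, 190, 3, 19, 21] [-102.  495.   12.]
changed [89, 190, 11, 32, 140] [-86. 457.  12.]
changed [150, 190, 12, 52, 348] [ 84. 305.  12.]
changed [352, 190, 14, 5, 45] [683.  84.  12.]
changed [351, 197, 14, 10, 83] [655.  38.  12.]
changed [277, 204, 11, 6, 28] [433. 132.  12.]
changed [139, 216, 6, 13, 36] [ 40. 274.  12.]
changed [370, 223, 18, 10, 104] [635. -99.  12.]
changed [296, 233, 20, 13, 175] [430. -38.  12.]
changed [156, 239, 39, 17, 421] [107. 111.  12.]
changed [123, 245, 21, 3, 36] [  5. 176.  12.]
changed [93, 252, 11, 7, 15] [-90. 189.  12.]
changed [117, 259, 28, 11, 79] [ -8. 114.  12.]
changed [98, 260, 14, 16, 53] [-80. 129.  12.]
changed [165, 261, 41, 22, 546] [109.   4.  12.]
changed [88, 265, 17, 28, 165] [-107.   96.   12.]
changed [148, 307, 5, 5, 13] [  9. -70.  12.]
changed [91, 315, 7, 14, 59] [-112.  -48.   12.]
changed [100, 323, 16, 4, 24] [-86. -68.  12.]
```

Run:
```python
from h import *
f=grab_frame("side"); old=cv2.imread("pics/side0.png")[:,:,::-1]
for im in(old,f["color"]):
    c=im.astype(int)[195:222,270:300]; m=((c[:,:,0]-c[:,:,2])>25); v,u=np.nonzero(m); print(len(u),u.min()+270,u.max()+270,v.min()+195,v.max()+195,c[m].mean(0))
```

```text
164 277 290 202 216 [142.96341463 133.27439024 105.19512195]
167 270 290 202 221 [160.80838323 151.05389222 119.79640719]
```

The bush has not moved (same bounds, only the lighting changed), the gear is in the lane at (635,-99), and the plunger has sprung back.

```bash
python3 -c "
from workcell import env
print(env.job_done())"
```

```text
the job is handed in; nothing more can be done
None
```

The spare gear is in the rack's left lane, slid across the desk in a light grip and then pushed in until its plunger reached its hard stop (about 15 mm of travel by camera). The arm is backed off clear, no other part appeared to have moved in the last picture, and the job is handed in at about 14 s, with no verdict returned.

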